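Register a bar blank in the drilling jig

TASK

Take the long flat brass bar blank out of the parts tray, lay it flat on the bed of the steel drilling jig, and push it home against the jig's stops: one long edge flush along the whole fence, one end touching the end stop. Leave the other brass pieces in the tray, do not disturb the jar, bottle, spool and hammer, and let go of the blank.

Things in the scene. Friction and masses are not known exactly. Their poses are not given: they have to be found in the camera images.
- blank: The target: flat brass bar, 90 x 22 x 8 mm, the longest piece in the tray. Origin at the centre of its underside; x along its length, y across its width, z up. Both ends, and both faces, are alike.
- blank_center (a point): Centre of the solid of the target bar (4 mm above its underside), axes as the bar's.
- tray: Grey open parts tray, fixed, outside 250 (x) x 220 (y) x 28 mm high, walls and floor 4 mm thick, so pieces in it lie 4 mm above its origin. Origin at the centre of its underside, on the bench.
- jig: Fixed steel drilling jig: dark flat bed 150 (x) x 170 (y) x 12 mm high, origin at the centre of its underside. On the bed, tops 22 mm above the bench: the fence, a strip along y with its face at x = +50 mm looking to -x, y = -75 to +75 mm; and the end stop, a small block with its face at y = +60 mm looking to -y, x = +26 to +44 mm.
- corner (a point): Point on the top of the jig's bed (12 mm above the bench) where the planes of the fence face and the end-stop face meet; axes as the jig's. The registered bar lies along the jig's y with its centre at x = -11, y = -45, z = +4 mm from this point.
- short_bar: Flat brass bar, 50 x 22 x 8 mm, in the tray; not wanted. Origin at the centre of its underside, x along its length.
- square_rod: Square brass rod, 70 x 8 x 8 mm, in the tray; not wanted. Origin at the centre of its underside, x along its length.
- ring_blank: Brass ring, 40 mm outside, 28 mm inside, 8 mm high, lying in the tray; not wanted. Origin at the centre of its underside.
- disc_blank: Brass disc, 36 mm across, 8 mm high, lying in the tray; not wanted. Origin at the centre of its underside.
- jar: Glass jar of wooden sticks, loose, bystander, 90 mm across, about 175 mm high with the sticks. Origin at the centre of its underside.
- bottle: White plastic bottle with a black cap, loose, bystander, 60 mm across, 150 mm high. Origin at the centre of its underside.
- spool: Empty wooden thread spool standing on end, loose, bystander, 52 mm across, 40 mm high. Origin at the centre of its underside.
- hammer: Hammer lying on the bench, loose, bystander, 240 mm long. Origin under its middle, x from handle to head.
Things that resemble listed ones, but are neither listed nor needed, are in the scene too. Leave any green look-alike of the disc_blank alone.

How it is judged:
At the end, for the whole second after the job is handed in: Long bar at rest flat on the bed (height within 2 mm), long edge within 1.8 mm of the fence, end within 1.8 mm of the end stop, parallel to the fence within 0.025 rad, either way round. Other brass pieces down in the tray; jar, bottle, spool, hammer within 30 mm of their starts (x of blank_center in the frame of corner between -0.0128 and -0.0092 m and y of blank_center in the frame of corner between -0.0468 and -0.0432 m and z of blank_center in the frame of corner between 0.002 and 0.006 m and angle between the x axis of blank and the y axis of jig, either way round below 0.025 rad and angle between the z axis of blank and the z axis of jig, either way round below 0.04 rad and linear speed of blank below 0.01 m/s and x of short_bar in the frame of tray between -0.123 and 0.123 m and y of short_bar in the frame of tray between -0.108 and 0.108 m and height (world z) of each of short_bar, square_rod, ring_blank, disc_blank below 0.026 m and x of square_rod in the frame of tray between -0.123 and 0.123 m and y of square_rod in the frame of tray between -0.108 and 0.108 m and x of ring_blank in the frame of tray between -0.123 and 0.123 m and y of ring_blank in the frame of tray between -0.108 and 0.108 m and x of disc_blank in the frame of tray between -0.123 and 0.123 m and y of disc_blank in the frame of tray between -0.108 and 0.108 m and distance of each of jar, bottle, spool, hammer from where it was at the start of the episode below 0.03 m); the robot touches nothing.
It fails at once if the jar, bottle, spool or hammer is moved more than 30 mm (distance of any of jar, bottle, spool, hammer from where it was at the start of the episode above 0.03 m).
It fails at once if another brass piece is lifted out of the tray (height (world z) of any of short_bar, square_rod, ring_blank, disc_blank above 0.06 m).
It also fails if it takes over 66 s, if anything falls off the work surface, if the arm or the gripper's body presses on something with over 40 N, if the wrist force passes 120 N, or if a joint passes its speed limit or range.

ROBOT

A 6-joint arm with a two-finger parallel gripper is mounted at the origin on the work surface. World frame = base frame: x ahead of the robot, y to its left, z up, the work surface at z = 0. Lengths are in m, angles in rad, forces in N, time in s.
With the tool pointing down it reaches from about 0.3 to 0.775 m from the base axis. Payload 14.6 kg.
Tool frame: the origin (TCP) lies on the centre line of the jaws, within the pads' length; the fingertips stand 19 mm ahead of it and the grasp point (between the pads) is the TCP; y points along the fingers, x is the direction in which the jaws open and shut, and the axes are right-handed (so a half turn about y gives the same grasp; the last joint's range is limited). The gripper opens to 94 mm and grips with 3 to 60 N. Pads are 16 mm wide; open, the fingers measure 119 mm over their backs; the gripper's body (75 mm by 177 mm) begins 78 mm behind the grasp point.
Start: joints at [-1.173, 0.3, 1.521, -0, 1.321, -0.067], TCP at [0.247, -0.492, 0.224] pointing down, gripper open.
Joint ranges: [-3.03, 3.03], [-0.79, 2.21], [0.23, 2.52], [-1.04, 4.18], [0, 3.07], [-2.55, 2.55]. Speed limits (rad/s): [2.22, 2.22, 2.57, 3.14, 3.14, 3.14].

INTERFACE

Orientations are given as [roll, pitch, yaw] about the fixed x, y, z axes, in that order (R = Rz(yaw) Ry(pitch) Rx(roll)).
In Python, from station import ctrl, optics gives the robot as it stands.
- The arm moves only by the tool jog_arm, never from a script. Its argument "targets" is a list of rows, each a list of 3 entries, a list of its own where there are three numbers: the finger opening in cm, from 0 to 9.4, then the shift along the tool's x, y, z in cm, then the turn about the tool's y in rad. A call has 1 to 10 rows; each row is the pose to reach, as a shift and turn from the pose commanded when the call began, along the tool's axes at that moment; what a row does not reach only later rows make up. A row lasts 1/10 s, in which the tool goes at most 50 mm and 8.59 degrees, less where a joint would pass 70% of its speed; a pose out of reach is approached as far as the arm can. A call with a gripper value outside its range is refused whole. The fingers move at their own pace and stop on an object; "grip_force" is the grip in N (left out, the last holds). Time passes only in rows, so rows that repeat a pose let the fingers close. It gives the time, the measured TCP pose, the force and the opening at its end, in the units of the state.
- ctrl.get_obs(): the state, without advancing time (a new reading comes with each control period).
- optics.camera(name): name is "scene" or "top"; returns a dict with "img" (400x640x3 uint8, red, green, blue), "range_z" (400x640 float32, m along the optical axis (not along the pixel's ray), 0 where there is no reading), "camera_matrix" (3x3 intrinsics, pixels), "world_to_cam" (4x4, takes a point from world to camera coordinates). Camera axes: x right, y up, looking along -z (the intrinsics and any distortion apply to the point x, -y, -z); pixel columns grow to the right and rows downward; lengths in m; the calibration is good to about 2 mm. A picture is of the moment at which its call begins.
- ctrl.hand_in(): hands the job in, once; it reports no verdict.
The state is a dict: "time_s": time; "qpos": joint angles; "joint_vel": joint speeds; "tau": joint torques, N m; "ee_pos": TCP position; "eef_rot": TCP orientation; "force": force on the tool from outside, world axes, zero at the start; "moment": the same for the moment, N m; "grip_width": finger opening in m.
Only numpy, scipy, OpenCV 4.12 (cv2) and the standard library are available. Lean on these libraries where they do the work, as an engineer would, in place of code of your own. Each camera call takes 0.05 s, during which the arm holds its last target. There are 200 camera calls.

## Working session

There is one attempt and no reset: what is moved stays moved. The work goes in short steps, Python scripts to look and compute and a tool call to move; the robot and the scene stay as the last step left them, time stands still between calls to the robot, and variables do not carry over. Pictures are saved under pics/ and viewed, about 8 in all and at most 12, crops included, and the job is handed in when it is done.

Besides the shell and the picture viewer there is one more tool, called as name([rows], argument=value, ...), one row to a line, values as JSON. jog_arm: Moves the arm, as the interface text tells. Its arguments: {"type":"object","properties":{"targets":{"type":"array","items":{"type":"array"}},"grip_force":{"type":"number"}},"required":["targets"]}

```bash
mkdir -p pics
python3 - <<'E'
from station import ctrl, optics
import cv2,numpy as np
print(ctrl.get_obs())
for n in("top","scene"):
    c=optics.camera(n); np.savez(f"{n}0.npz",**c)
    cv2.imwrite(f"pics/{n}0.png",c["img"][:,:,::-1]); print(c["camera_matrix"],c["world_to_cam"],c.keys())
E
```

```text
{'time_s': 0.0, 'qpos': array([-1.17264633e+00,  3.00465080e-01,  1.52158237e+00,  3.86451420e-05,
        1.32069803e+00, -6.66146276e-02]), 'joint_vel': array([-0.00137044, -0.00087089,  0.0020093 ,  0.00070161,  0.00057234,
       -0.00046114]), 'tau': array([-1.46922888e-03, -5.31807911e+01, -3.52732265e+01,  7.07803736e-02,
        2.43907532e-02, -9.39868983e-05]), 'ee_pos': array([ 0.24642196, -0.49143831,  0.22388908]), 'eef_rot': array([-1.57068224e+00,  1.14777105e-03, -1.10604122e+00]), 'force': array([-0.20372429, -0.09203497,  0.56397505]), 'moment': array([ 0.0085002 , -0.00145765,  0.03575107]), 'grip_width': 0.09401405516463092}
[[474.8895282    0.         324.99765027]
 [  0.         474.8895282  200.75119273]
 [  0.           0.           1.        ]] [[ 2.78726280e-02 -9.99611037e-01  9.43686794e-04 -2.38631077e-02]
 [ 9.79542193e-01  2.75012370e-02  1.99350880e-01 -5.78738267e-01]
 [-1.99299292e-01 -4.63205189e-03  9.79927720e-01 -1.40619890e+00]
 [ 0.00000000e+00  0.00000000e+00  0.00000000e+00  1.00000000e+00]] dict_keys(['img', 'range_z', 'camera_matrix', 'world_to_cam'])
[[382.34777911   0.         318.3876636 ]
 [  0.         382.34777911 195.06903529]
 [  0.           0.           1.        ]] [[ 0.61445353  0.78886664 -0.01167416 -0.34810236]
 [-0.66968213  0.52932854  0.52090031  0.37814951]
 [ 0.41710034 -0.31225106  0.85353768 -1.38343529]
 [ 0.          0.          0.          1.        ]] dict_keys(['img', 'range_z', 'camera_matrix', 'world_to_cam'])
```

View pics/top0.png

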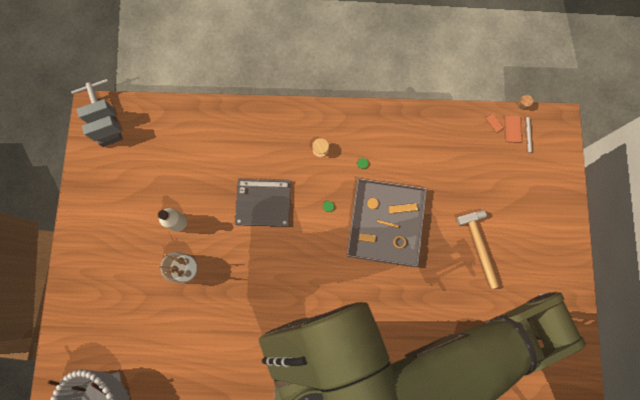

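View pics/scene0.png

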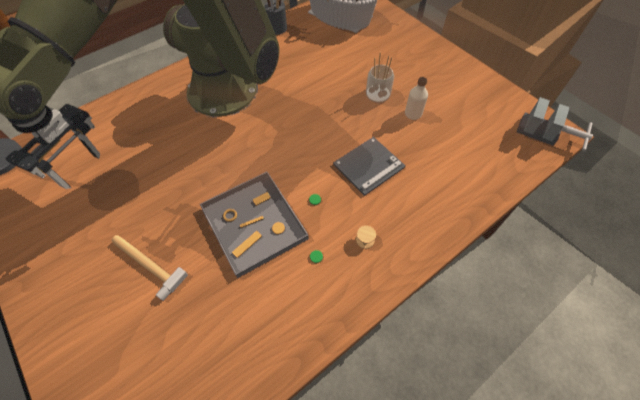

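Top view: blank candidates are the long bar (403,208), short bar (368,238), rod (388,224); the ring is at (400,242) and the disc at (373,203). Green look-alikes at (329,206) and (363,163) are on the bench. I choose the bar at (403,208). The jig is at (264,203), with its fence on the far side and its end stop on the left.

```bash
cat > h.py <<'E'
import numpy as np,cv2
from station import ctrl,optics
def cast(c,uv,z):
    uv=np.atleast_2d(uv).astype(float);K=c["camera_matrix"];T=c["world_to_cam"]
    d=np.c_[(uv[:,0]-K[0,2])/K[0,0],-(uv[:,1]-K[1,2])/K[1,1],-np.ones(len(uv))]@T[:3,:3]
    o=-T[:3,:3].T@T[:3,3]
    return (o+d*((z-o[2])/d[:,2])[:,None])
def depthpts(c):
    v,u=np.mgrid[:400,:640];K=c["camera_matrix"];T=c["world_to_cam"];r=c["range_z"]
    p=np.stack([(u-K[0,2])/K[0,0]*r,-(v-K[1,2])/K[1,1]*r,-r],-1)
    return (p-T[:3,3])@T[:3,:3]
def brass(c,zlo=-.004,zhi=.03):
    h=cv2.cvtColor(c["img"],cv2.COLOR_RGB2HSV);return cv2.inRange(h,(12,110,90),(30,255,255))
E
python3 - <<'E'
from h import *
for n,(x,y,w,hh) in dict(top=(230,170,210,105),scene=(190,130,220,150)).items():
    c=dict(np.load(n+"0.npz")); m=brass(c)
    P=depthpts(c)
    roi=(slice(y,y+hh),slice(x,x+w))
    k=np.zeros_like(m);k[roi]=m[roi]
    N,l,s,ce=cv2.connectedComponentsWithStats(k)
    for i in range(1,N):
        if s[i,4]<25: continue
        vu=np.argwhere(l==i)[:,::-1]
        w_=cast(c,vu,.012)
        r=cv2.minAreaRect((w_[:,:2]*1000).astype(np.float32))
        print(n,ce[i].round(1),s[i,4],"rect mm",np.round(r[0],1),np.round(r[1],1),round(r[2],1),"mean",w_.mean(0).round(4),"depth z",np.median(P[l==i][:,2]).round(4))
    cv2.imwrite(f"pics/{n}_c.png",cv2.resize(c["img"][roi][:,:,::-1],None,fx=3.6,fy=3.6,interpolation=cv2.INTER_CUBIC))
E
```

```text
top [325.3 225.4] 13529 rect mm [524.7 -40. ] [332.  674.2] 1.6 mean [ 0.5111 -0.011   0.012 ] depth z 0.0007
top [372.4 203. ] 105 rect mm [ 585.6 -158.7] [32.4 35.2] 1.6 mean [ 0.5854 -0.1583  0.012 ] depth z 0.0122
top [402.5 208. ] 213 rect mm [ 571.8 -254.3] [23.9 91.9] 8.4 mean [ 0.5719 -0.2542  0.012 ] depth z 0.0121
top [387.5 223.4] 66 rect mm [ 521.5 -206.6] [69.2  9.1] 76.4 mean [ 0.5214 -0.2065  0.012 ] depth z 0.012
top [366.9 237.5] 125 rect mm [ 474.8 -142.1] [52.  23.7] 83.4 mean [ 0.4749 -0.1421  0.012 ] depth z 0.0129
top [399.3 242. ] 83 rect mm [ 464.3 -243.3] [39.3 38.3] 45.7 mean [ 0.4633 -0.2434  0.012 ] depth z 0.0118
scene [307.6 202.9] 22880 rect mm [532.4 -57.9] [725.9 511.4] 51.5 mean [ 0.5616 -0.0401  0.012 ] depth z -0.0002
scene [261.3 198.2] 122 rect mm [ 475.5 -142.9] [50.9 24.8] 83.3 mean [ 0.4751 -0.1425  0.012 ] depth z 0.0111
scene [229.7 214.6] 90 rect mm [ 464.9 -244.8] [39.9 36.7] 7.4 mean [ 0.4646 -0.2447  0.012 ] depth z 0.0102
scene [251.2 221.3] 84 rect mm [ 521.4 -207.7] [67.7 11.5] 76.0 mean [ 0.5215 -0.2078  0.012 ] depth z 0.0109
scene [278.  227.7] 122 rect mm [ 585.1 -158.9] [34.  35.1] 54.8 mean [ 0.5857 -0.1593  0.012 ] depth z 0.0115
scene [246.5 243.8] 269 rect mm [ 572.5 -255.3] [24.3 91. ] 8.5 mean [ 0.5725 -0.2556  0.012 ] depth z 0.0113
```

View pics/top_c.png

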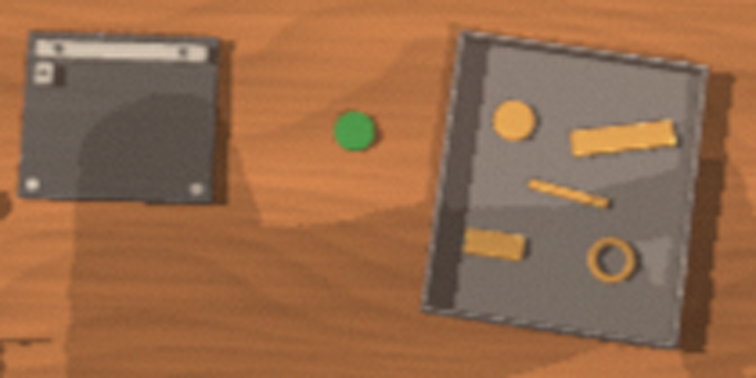

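View pics/scene_c.png

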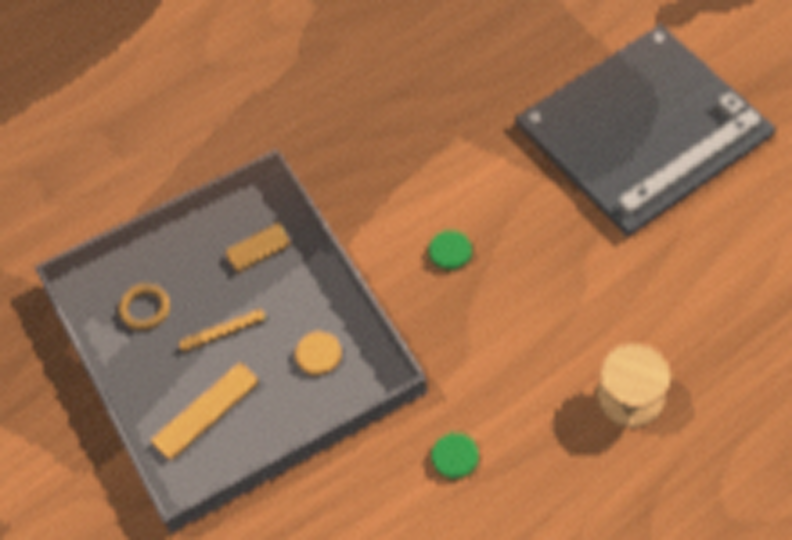

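Both views agree: the blank is at (0.572, -0.255), 91 x 24 mm, with its top at 12 mm, so the choice holds. Next I measure the jig.

Run:
```python
from h import *
for n,(x,y,w,hh) in dict(top=(225,172,75,62),scene=(325,130,90,70)).items():
    c=dict(np.load(n+"0.npz")); P=depthpts(c); h=cv2.cvtColor(c["img"],cv2.COLOR_RGB2HSV)
    roi=np.zeros((400,640),bool);roi[y:y+hh,x:x+w]=1
    print("cam",(-c["world_to_cam"][:3,:3].T@c["world_to_cam"][:3,3]).round(3))
    low=roi&(h[...,1]<90)
    N,l,s,ce=cv2.connectedComponentsWithStats((low*255).astype(np.uint8)); i=1+s[1:,4].argmax()
    q=cast(c,np.argwhere(l==i)[:,::-1],.012)[:,:2]*1000
    r=cv2.minAreaRect(q.astype(np.float32)); print(n,"bed",np.round(r[0],1),np.round(r[1],1),round(r[2],2))
    br=((l==i)&(h[...,2]>125)).astype(np.uint8)
    N,l2,s,ce=cv2.connectedComponentsWithStats(br)
    for j in range(1,N):
        if s[j,4]<4: continue
        for z in (.022,.012):
            q=cast(c,np.argwhere(l2==j)[:,::-1],z)[:,:2]*1000
            r=cv2.minAreaRect(q.astype(np.float32)); print(n,"bright",z,s[j,4],ce[j].round(1),np.round(r[0],1),np.round(r[1],1),round(r[2],2),"z",np.median(P[l2==j][:,2]).round(4))
    # tray
c=dict(np.load("top0.npz"));h=cv2.cvtColor(c["img"],cv2.COLOR_RGB2HSV)
P=depthpts(c);m=(P[...,2]>.018)&(P[...,2]<.035);m[:170]=0;m[280:]=0;m[:,:340]=0;m[:,440:]=0
r=cv2.minAreaRect((P[m][:,:2]*1000).astype(np.float32));print("tray",r,m.sum())
```

```text
cam [ 0.287 -0.014  1.493]
top bed [579.2 190.2] [168.5 149. ] 89.58
top bright 0.022 246 [262.9 183.7] [636.2 191.4] [153.1  17.2] 89.98 z 0.022
top bright 0.012 246 [262.9 183.7] [638.6 192.8] [154.2  17.3] 89.98 z 0.022
top bright 0.022 38 [241.5 189.8] [614.  258.6] [19.8 15.9] 3.54 z 0.0214
top bright 0.012 38 [241.5 189.8] [616.2 260.4] [19.9 16. ] 3.54 z 0.0214
top bright 0.022 14 [238.5 220.7] [515.7 261.8] [9.7 9.4] 3.64 z 0.014
top bright 0.012 14 [238.5 220.7] [517.3 263.7] [9.8 9.5] 3.64 z 0.014
top bright 0.022 9 [284. 222.] [515. 119.] [6.4 6.3] 2.56 z 0.009
top bright 0.012 9 [284. 222.] [516.6 119.9] [6.5 6.3] 2.56 z 0.009
cam [ 1.044 -0.358  0.98 ]
scene bed [579.6 188.4] [151.8 172.6] 0.05
scene bright 0.022 15 [372.5 139.3] [517.4 259.2] [ 9.6 16.6] 47.99 z 0.0121
scene bright 0.012 15 [372.5 139.3] [511.9 265.6] [ 9.7 16.8] 47.99 z 0.0121
scene bright 0.022 288 [382.7 171.8] [623.5 191.1] [ 41.5 154.5] 0.6 z 0.0211
scene bright 0.012 288 [382.7 171.8] [619.1 196.8] [ 42.  156.1] 0.6 z 0.0211
scene bright 0.022 8 [338.1 161.9] [519.1 114.2] [6.2 7.7] 50.63 z 0.0107
scene bright 0.012 8 [338.1 161.9] [513.7 119.1] [6.3 7.8] 50.63 z 0.0107
tray ((526.2484741210938, -201.451171875), (220.87644958496094, 251.79510498046875), 83.09281921386719) 507
```

jog_arm([
  [5.0,[0,0,0],-0.14],
  [5.0,[0,0,0],-0.28],
  [5.0,[0,0,0],-0.42],
])

```text
time_s: 0.4
ee_pos: [0.2465, -0.4915, 0.2241]
eef_rot: [-1.57, 0.001, -0.68]
force: [-0.5, -0.1, -0.0]
grip_width: 0.0729
```

jog_arm([
  [5.0,[1.0,0,3.9],-0.08],
  [5.0,[2.1,0,7.8],-0.17],
  [5.0,[3.1,0,11.7],-0.25],
  [5.0,[4.2,0,15.5],-0.33],
  [5.0,[5.2,0,19.4],-0.41],
  [5.0,[6.3,0,23.3],-0.5],
  [5.0,[7.3,0,27.2],-0.58],
  [5.0,[8.4,0,31.1],-0.66],
  [5.0,[9.4,0,35.0],-0.74],
  [5.0,[10.4,0,38.9],-0.828],
])

```text
time_s: 1.4
ee_pos: [0.5745, -0.2552, 0.2241]
eef_rot: [-1.57, 0.001, 0.145]
force: [-0.7, -0.9, 0.4]
grip_width: 0.0499
```

jog_arm([
  [5.0,[0,3,0],0],
  [5.0,[0,6,0],0],
  [5.0,[0,9,0],0],
  [5.0,[0,12,0],0],
  [5.0,[0,12,0],0],
])

```text
time_s: 1.9
ee_pos: [0.5716, -0.2556, 0.1002]
eef_rot: [-1.567, 0.006, 0.142]
force: [-0.3, -0.5, 0.4]
grip_width: 0.0501
```

jog_arm([
  [5.0,[0,2.5,0],0],
  [5.0,[0,5,0],0],
  [5.0,[0,6.5,0],0],
  [5.0,[0,7.3,0],0],
  [5.0,[0,7.6,0],0],
  [5.0,[0,7.6,0],0],
  [5.0,[0,7.6,0],0],
], grip_force=20)

```text
time_s: 2.6
ee_pos: [0.5739, -0.2568, 0.0295]
eef_rot: [-1.572, -0.001, 0.142]
force: [-0.1, -0.3, 1.6]
grip_width: 0.0501
```

Run:
```python
from h import *
c=optics.camera("scene");print(ctrl.get_obs()["ee_pos"],ctrl.get_obs()["eef_rot"],ctrl.get_obs()["force"])
cv2.imwrite("pics/g1.png",cv2.resize(c["img"][130:290,170:350,::-1],None,fx=3.6,fy=3.6,interpolation=cv2.INTER_CUBIC))
```

```text
[ 0.57384475 -0.25673346  0.02945115] [-1.57161907e+00 -1.13026784e-03  1.42048261e-01] [ 0.00865903 -0.05919686 -0.06430377]
```

View pics/g1.png

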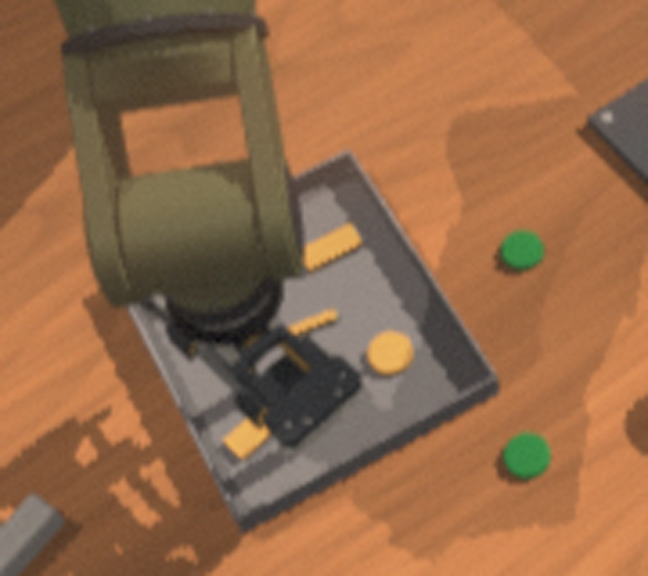

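The fingers straddle the bar, with its lower-left end showing at (245,440) and the disc and rod clear. I lower 3 mm and close.

jog_arm([
  [5.0,[0,0.3,0],0],
  [1.5,[0,0.3,0],0],
  [1.5,[0,0.3,0],0],
  [1.5,[0,0.3,0],0],
  [1.5,[0,0.3,0],0],
  [1.5,[0,0.3,0],0],
  [1.5,[0,0.3,0],0],
], grip_force=25)

```text
time_s: 3.35
ee_pos: [0.5734, -0.2565, 0.0255]
eef_rot: [-1.571, -0.0, 0.142]
force: [-1.4, 0.7, 0.6]
grip_width: 0.0215
```

jog_arm([
  [1.5,[0,-1,0],0],
  [1.5,[0,-3,0],0],
  [1.5,[0,-5,0],0],
  [1.5,[0,-7,0],0],
  [1.5,[0,-8,0],0],
  [1.5,[0,-8,0],0],
])

```text
time_s: 3.95
ee_pos: [0.5739, -0.2567, 0.107]
eef_rot: [-1.572, -0.002, 0.142]
force: [-1.0, -0.1, -2.2]
grip_width: 0.0211
```

Gripped at 21 mm and lifted. The finger would sit between bar and fence, so I'll set the bar down about 20 mm short of the fence, release, and then push it home.

jog_arm([
  [1.5,[0.8,0,4.4],0.02],
  [1.5,[1.7,0,8.8],0.04],
  [1.5,[2.6,0,13.3],0.06],
  [1.5,[3.5,0,17.7],0.08],
  [1.5,[4.3,0,22.2],0.1],
  [1.5,[5.2,0,26.6],0.12],
  [1.5,[6.1,0,31.0],0.142],
  [1.5,[7.0,0,35.5],0.142],
  [1.5,[7.8,0,40.0],0.142],
  [1.5,[8.7,0,44.4],0.142],
])

```text
time_s: 4.95
ee_pos: [0.596, 0.1972, 0.1043]
eef_rot: [-1.571, 0.002, 0.0]
force: [0.6, 0.1, -2.1]
grip_width: 0.0213
```

jog_arm([
  [1.5,[0,0,0],0],
  [1.5,[0,2,0],0],
  [1.5,[0,4,0],0],
  [1.5,[0,5,0],0],
  [1.5,[0,5,0],0],
  [1.5,[0,5,0],0],
])

```text
time_s: 5.55
ee_pos: [0.5969, 0.1951, 0.0558]
eef_rot: [-1.571, -0.0, -0.0]
force: [-0.1, 0.3, -1.5]
grip_width: 0.0219
```

Run:
```python
from h import *
c=optics.camera("scene");o=ctrl.get_obs();print(o["ee_pos"],o["eef_rot"],o["force"])
cv2.imwrite("pics/p1.png",cv2.resize(c["img"][100:230,300:460,::-1],None,fx=4,fy=4,interpolation=cv2.INTER_CUBIC))
```

```text
[0.59712628 0.19517296 0.05626355] [-1.57051279e+00 -9.79386468e-04 -3.26588475e-04] [-0.42074821 -0.82251367 -1.63103613]
```

View pics/p1.png

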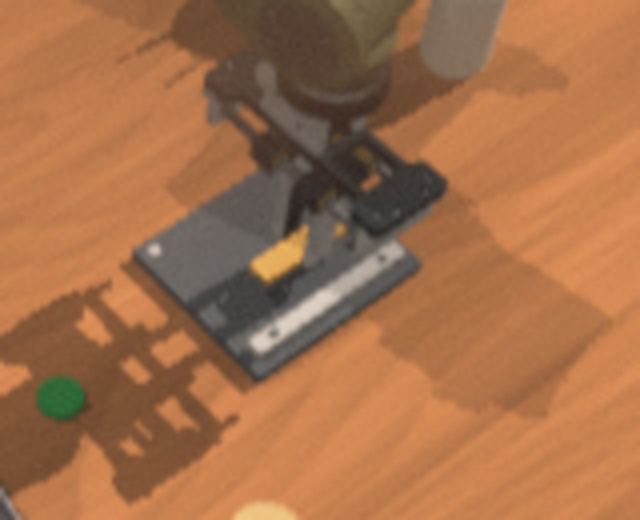

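The bar is held above the bed, parallel to and behind the fence. I lower about 22 mm.

jog_arm([
  [1.5,[0,1.0,0],0],
  [1.5,[0,1.8,0],0],
  [1.5,[0,2.1,0],0],
  [1.5,[0,2.2,0],0],
  [1.5,[0,2.25,0],0],
  [1.5,[0,2.25,0],0],
])

```text
time_s: 6.2
ee_pos: [0.5964, 0.1952, 0.0335]
eef_rot: [-1.571, 0.001, 0.0]
force: [-6.6, -1.9, 7.8]
grip_width: 0.0213
```

jog_arm([
  [3.2,[0,0,0],0],
  [3.2,[0,0,0],0],
  [3.2,[0,0,0],0],
  [3.2,[0,0,0],0],
])

```text
time_s: 6.6
ee_pos: [0.5967, 0.1953, 0.0329]
eef_rot: [-1.571, -0.0, -0.0]
force: [0.6, 0.2, -1.1]
grip_width: 0.0321
```

jog_arm([
  [3.2,[0,-2,0],0],
  [3.2,[0,-5,0],0],
  [3.2,[-2.5,-5,0],-0.14],
  [4,[-5,-5,0],-0.28],
  [4,[-6.5,-5,0],-0.42],
  [4,[-6.5,-5,0],-0.56],
  [4,[-6.5,-5,0],-0.7],
  [4,[-6.5,-5,0],-0.84],
  [4,[-6.5,-5,0],-0.98],
  [4,[-6.5,-5,0],-1.12],
])

```text
time_s: 7.6
ee_pos: [0.5318, 0.1954, 0.083]
eef_rot: [-1.571, -0.0, 1.126]
force: [-0.0, -1.1, -0.3]
grip_width: 0.04
```

jog_arm([
  [4,[0,0,0],-0.14],
  [4,[0,0,0],-0.28],
  [4,[0,0,0],-0.42],
  [4,[0,0,0],-0.451],
  [4,[0,0,0],-0.451],
  [4,[0,0,0],-0.451],
])

```text
time_s: 8.2
ee_pos: [0.5317, 0.1953, 0.0829]
eef_rot: [-1.571, -0.0, 1.57]
force: [-0.4, 0.4, 0.1]
grip_width: 0.0402
```

```bash
cat >> h.py <<'E'
def bar():
    for n in("top","scene"):
        c=optics.camera(n);P=depthpts(c);m=brass(c)
        X=cast(c,np.argwhere(np.ones((400,640)))[:,::-1],.02).reshape(400,640,3)
        k=((m>0)&(X[...,0]>.53)&(X[...,0]<.635)&(X[...,1]>.11)&(X[...,1]<.27)).astype(np.uint8)
        N,l,s,ce=cv2.connectedComponentsWithStats(k)
        if N<2: print(n,"none");continue
        i=1+s[1:,4].argmax()
        r=cv2.minAreaRect((X[l==i][:,:2]*1000).astype(np.float32))
        print(n,s[i,4],np.round(r[0],1),np.round(r[1],1),round(r[2],2),"z",np.median(P[l==i][:,2]).round(4))
        cv2.imwrite(f"pics/{n}_now.png",cv2.resize(c["img"][slice(165,245) if n=="top" else slice(120,215),slice(215,315) if n=="top" else slice(315,425),::-1],None,fx=6,fy=6,interpolation=cv2.INTER_CUBIC))
    o=ctrl.get_obs();print(o["time_s"],o["ee_pos"],o["eef_rot"],o["force"],o["qpos"])
E
python3 -c "from h import *;bar()"
```

```text
top 33 [599.2 162.8] [16.2 22.3] 1.61 z 0.0228
scene 197 [596.1 196.6] [24.9 91.7] 0.14 z 0.0195
8.3 [0.53171983 0.1953135  0.08295025] [-1.57084181e+00  3.55677303e-07  1.56998676e+00] [-0.25683746 -0.30054088  0.25928547] [ 2.87372883e-01  4.89523941e-01  1.60985113e+00 -1.53661366e-05
  1.04217407e+00 -1.28260612e+00]
```

Released; the bar lies parallel at (0.596, 0.197) with its top at 19.5 mm. With the jaws turned to spread along y, I lower the fingers behind the long edge and push toward the fence.

jog_arm([
  [4,[0,2,0],0],
  [4,[0,4,0],0],
  [4,[0,4.9,0],0],
  [4,[0,4.9,-2],0],
  [4,[0,4.9,-4],0],
  [4,[0,4.9,-4.5],0],
  [4,[0,4.9,-5.0],0],
  [4,[0,4.9,-5.5],0],
  [4,[0,4.9,-6.0],0],
  [4,[0,4.9,-6.0],0],
])

```text
time_s: 9.3
ee_pos: [0.5921, 0.1954, 0.034]
eef_rot: [-1.571, -0.0, 1.571]
force: [-0.1, 0.5, -0.9]
grip_width: 0.0399
```

jog_arm([
  [4,[0,0,-0.1],0],
  [4,[0,0,-0.2],0],
  [4,[0,0,-0.3],0],
  [4,[0,0,-0.3],0],
])

```text
time_s: 9.7
ee_pos: [0.5947, 0.1953, 0.034]
eef_rot: [-1.571, 0.0, 1.571]
force: [-1.0, -0.1, -0.2]
grip_width: 0.0399
```

```bash
python3 -c "from h import *;bar()"
```

```text
top 4 [582.  199.8] [ 1.4 10. ] 66.79 z 0.4085
scene 189 [613.4 196.2] [23.9 91.5] 0.06 z 0.0196
9.8 [0.59474232 0.19533052 0.0339355 ] [-1.57096923e+00 -3.36609539e-05  1.57099562e+00] [-0.59327215 -0.50020407 -0.61016473] [ 2.58834648e-01  6.71615839e-01  1.44621200e+00 -1.36763843e-05
  1.02358906e+00 -1.31215386e+00]
```

jog_arm([
  [4,[0,0,-0.1],0],
  [4,[0,0,-0.2],0],
  [4,[0,0,-0.3],0],
  [4,[0,0,-0.35],0],
  [4,[0,0,-0.35],0],
])

```text
time_s: 10.3
ee_pos: [0.5977, 0.1954, 0.0339]
eef_rot: [-1.569, 0.0, 1.571]
force: [-5.4, -0.0, 2.8]
grip_width: 0.0402
```

jog_arm([
  [4,[0,0,-0.05],0],
  [4,[0,0,-0.1],0],
  [4,[0,0,-0.1],0],
])

```text
time_s: 10.6
ee_pos: [0.5979, 0.1954, 0.0338]
eef_rot: [-1.567, 0.0, 1.571]
force: [-12.2, -0.8, 7.4]
grip_width: 0.0398
```

jog_arm([
  [4,[0,0,1.5],0],
  [4,[0,-2,1.5],0],
  [4,[0,-3,1.5],0],
  [4,[-4,-3,0],0],
  [4,[-8.8,-3,-1.6],0],
  [4,[-8.8,-3,-1.6],0],
  [4,[-8.8,-1,-1.6],0],
  [4,[-8.8,0,-1.6],0],
  [4,[-8.8,0,-1.6],0],
])

```text
time_s: 11.5
ee_pos: [0.6146, 0.1075, 0.0325]
eef_rot: [-1.569, 0.0, 1.571]
force: [-0.2, 0.7, 0.2]
grip_width: 0.0399
```

```bash
python3 -c "from h import *;bar()"
```

```text
top 73 [616.9 228.7] [22.8 32.1] 1.61 z 0.0211
scene 164 [615.8 196.1] [20.4 91.3] 0.36 z 0.0199
11.6 [0.61533266 0.10774334 0.03422395] [-1.57090361e+00 -2.80520467e-05  1.57151441e+00] [ 0.6605644   0.28086788 -0.89916894] [ 1.14711913e-01  6.68769666e-01  1.45033737e+00  1.83597614e-05
  1.02237585e+00 -1.45681207e+00]
```

View pics/scene_now.png

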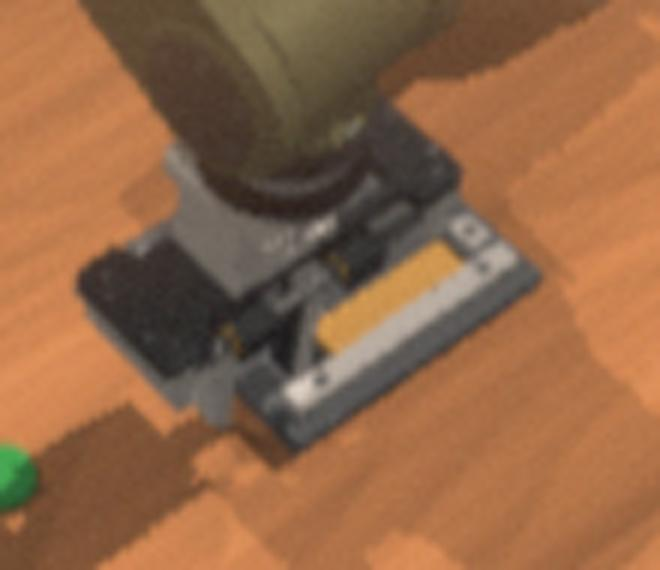

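The bar (320-460, 240-340) lies along the fence with a small gap to the end stop at (470,232), and the finger is behind its near end. I push +y.

jog_arm([
  [4,[0.5,0,0],0],
  [4,[1.0,0,0],0],
  [4,[1.2,0,0],0],
  [4,[1.4,0,0],0],
  [4,[1.5,0,0],0],
  [4,[1.6,0,0],0],
  [4,[1.7,0,0],0],
  [4,[1.7,0,0],0],
])

```text
time_s: 12.4
ee_pos: [0.6152, 0.1244, 0.034]
eef_rot: [-1.571, -0.0, 1.571]
force: [0.1, -0.5, 0.2]
grip_width: 0.04
```

jog_arm([
  [4,[0.05,0,0],0],
  [4,[0.1,0,0],0],
  [4,[0.15,0,0],0],
  [4,[0.2,0,0],0],
  [4,[0.2,0,0],0],
])

```text
time_s: 12.9
ee_pos: [0.6152, 0.1263, 0.0339]
eef_rot: [-1.571, 0.0, 1.571]
force: [0.8, -1.3, 0.1]
grip_width: 0.0398
```

jog_arm([
  [4,[0.05,0,0],0],
  [4,[0.1,0,0],0],
  [4,[0.15,0,0],0],
  [4,[0.2,0,0],0],
  [4,[0.2,0,0],0],
])

```text
time_s: 13.4
ee_pos: [0.6152, 0.1284, 0.0339]
eef_rot: [-1.571, -0.0, 1.571]
force: [0.4, -0.3, 0.6]
grip_width: 0.0398
```

```bash
python3 -c "from h import *;bar()"
```

```text
top 27 [616.6 241.5] [22.9 12.7] 3.42 z 0.0217
scene 139 [615.3 202.2] [21.5 84.5] 0.34 z 0.0195
13.5 [0.61521485 0.12840918 0.0339494 ] [-1.57080742e+00 -5.34590727e-05  1.57108990e+00] [ 0.00731725 -0.6032324   0.40381046] [ 1.47478416e-01  6.76374642e-01  1.43792854e+00  5.98837416e-05
  1.02727066e+00 -1.42364245e+00]
```

jog_arm([
  [4,[0.05,0,0],0],
  [4,[0.1,0,0],0],
  [4,[0.15,0,0],0],
  [4,[0.15,0,0],0],
])

```text
time_s: 13.9
ee_pos: [0.6152, 0.1299, 0.034]
eef_rot: [-1.571, -0.0, 1.571]
force: [0.0, -0.6, 0.1]
grip_width: 0.0399
```

jog_arm([
  [4,[0.05,0,0],0],
  [4,[0.1,0,0],0],
  [4,[0.1,0,0],0],
])

```text
time_s: 14.2
ee_pos: [0.6152, 0.1309, 0.0339]
eef_rot: [-1.571, -0.0, 1.571]
force: [-0.1, -0.5, -0.1]
grip_width: 0.0398
```

jog_arm([
  [4,[0.05,0,0],0],
  [4,[0.1,0,0],0],
  [4,[0.1,0,0],0],
])

```text
time_s: 14.5
ee_pos: [0.6152, 0.1319, 0.034]
eef_rot: [-1.571, -0.0, 1.571]
force: [0.5, -1.2, 0.3]
grip_width: 0.0399
```

jog_arm([
  [4,[0.05,0,0],0],
  [4,[0.1,0,0],0],
  [4,[0.1,0,0],0],
])

```text
time_s: 14.8
ee_pos: [0.6152, 0.1329, 0.034]
eef_rot: [-1.571, -0.0, 1.571]
force: [0.9, -0.7, 0.4]
grip_width: 0.0399
```

```bash
python3 -c "from h import *;bar()"
```

```text
top 18 [616.5 244.7] [23.   6.4] 3.52 z 0.0232
scene 138 [615.8 207. ] [20.7 84.4] 0.05 z 0.0198
14.9 [0.61522302 0.1328677  0.03394321] [-1.57081443e+00 -4.68559002e-05  1.57098800e+00] [ 0.29079028 -0.45341906 -0.514303  ] [ 1.54499772e-01  6.78159226e-01  1.43485068e+00  5.08042540e-05
  1.02855765e+00 -1.41651445e+00]
```

View pics/scene_now.png

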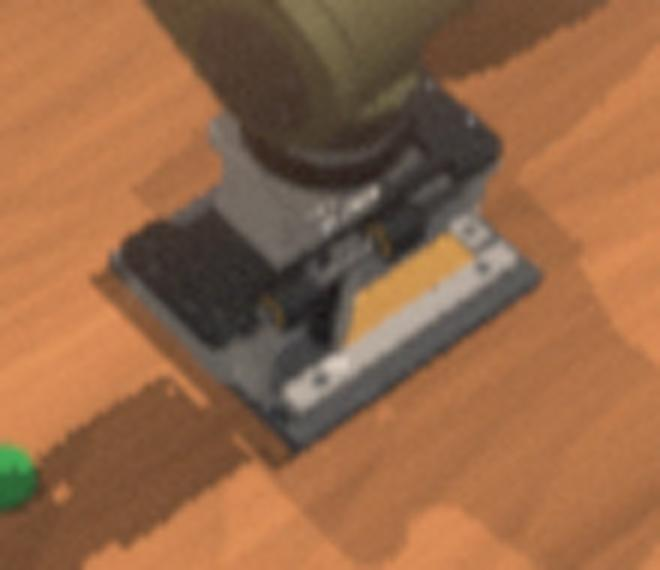

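The bar is now almost at the stop (gap at about (470,245)), so I continue until there is contact force.

jog_arm([
  [4,[0.05,0,0],0],
  [4,[0.1,0,0],0],
  [4,[0.1,0,0],0],
])

```text
time_s: 15.2
ee_pos: [0.6152, 0.1337, 0.0339]
eef_rot: [-1.571, 0.0, 1.571]
force: [0.3, -3.8, 0.8]
grip_width: 0.0397
```

jog_arm([
  [4,[0.05,0,0],0],
  [4,[0.1,0,0],0],
  [4,[0.1,0,0],0],
])

```text
time_s: 15.5
ee_pos: [0.6152, 0.134, 0.0339]
eef_rot: [-1.571, 0.001, 1.571]
force: [0.6, -8.7, 1.0]
grip_width: 0.04
```

End stop contacted (about 9 N). I back off and re-seat against the fence with a final two-finger push.

jog_arm([
  [4,[-1.0,0,0],0],
  [4,[-1.0,-2,0],0],
  [4,[-1.0,-4,1],0],
  [4,[3,-4,3.5],0],
  [4,[7.0,-4,3.5],0],
  [4,[7.0,-2,3.5],0],
  [4,[7.0,0,3.5],0],
  [4,[7.0,0,2.5],0],
  [4,[7.0,0,2.0],0],
  [4,[7.0,0,1.8],0],
])

```text
time_s: 16.5
ee_pos: [0.5977, 0.2047, 0.0341]
eef_rot: [-1.571, -0.0, 1.571]
force: [-1.2, -0.0, 0.4]
grip_width: 0.0394
```

jog_arm([
  [4,[0,0,-0.05],0],
  [4,[0,0,-0.1],0],
  [4,[0,0,-0.15],0],
  [4,[0,0,-0.2],0],
  [4,[0,0,-0.2],0],
])

```text
time_s: 17.0
ee_pos: [0.5979, 0.2047, 0.034]
eef_rot: [-1.568, 0.001, 1.571]
force: [-11.5, -2.6, 7.1]
grip_width: 0.0401
```

jog_arm([
  [4,[0,0,2],0],
  [4,[0,-3,2],0],
  [4,[0,-8,4],0],
  [4,[-5,-12,8],0],
  [4,[-10,-15,12],0],
  [4,[-15,-17,15],0],
  [4,[-20,-17,18],0],
  [4,[-25,-17,20],0],
  [4,[-27,-17,20],0],
  [4,[-27,-17,20],0],
])

```text
time_s: 18.0
ee_pos: [0.398, -0.067, 0.2047]
eef_rot: [-1.573, 0.001, 1.571]
force: [1.5, -0.5, 0.1]
grip_width: 0.0397
```

Run:
```python
from h import *
bar()
for n,(x,y,w,hh) in dict(top=(225,172,75,62)).items():
    c=optics.camera(n);h=cv2.cvtColor(c["img"],cv2.COLOR_RGB2HSV)
    cv2.imwrite("pics/t_full.png",c["img"][:,:,::-1])
    a=cv2.imread("pics/top_now.png");b=cv2.imread("pics/scene_now.png")
    b=cv2.resize(b,(int(b.shape[1]*480/b.shape[0]),480)); a=cv2.resize(a,(400,320)); 
    b=cv2.resize(b,(390,336)); o=np.zeros((560,800,3),np.uint8);o[:320,:400]=a;o[:336,400:790]=b
    o[340:560,:]=cv2.resize(c["img"][80:300,100:540,::-1],(440,220)).repeat(1,0)[:, :440].copy() if 0 else 0
    o[340:560,:440]=c["img"][80:300,100:540,::-1]
    cv2.imwrite("pics/final.png",o)
```

```text
top 208 [617.6 203.5] [22.8 89.6] 1.61 z 0.0204
scene 166 [615.8 203.5] [20.7 91.5] 0.05 z 0.0199
18.1 [ 0.39828297 -0.06796606  0.20477581] [-1.57283062e+00  9.35867403e-04  1.56706428e+00] [-0.38339613  0.16911036  0.24137504] [-2.59484509e-01 -1.38532003e-02  1.92748051e+00 -4.15276921e-04
  1.22576049e+00 -1.82640971e+00]
```

View pics/final.png

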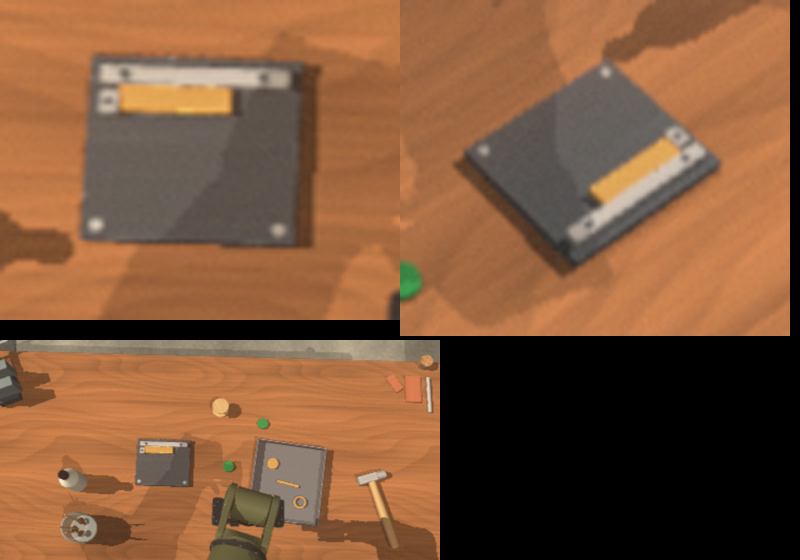

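```bash
python3 -c "
from station import ctrl
print(ctrl.hand_in())"
```

```text
the job is handed in; nothing more can be done
None
```

I put the long brass bar on the jig bed and pushed it home against the fence and the end stop. I then let go of it, backed the arm away, and handed the job in at about 18 s.

- **How it was seated:** I set the bar down about 20 mm short of the fence. I pushed it to the fence with two spread fingers, then along it to the end stop, then against the fence again.
- **Fence:** Both fence pushes stopped hard at the same tool position (x = 0.598 m) with about 12 N, which suggests the long edge is flush.
- **End stop:** The end push stopped hard with about 9 N.
- **Final pictures:** The bar's centre is at about (0.617, 0.2035) m, with its top at about 20 mm. No gap to the fence or stop shows.
- **Angle:** The two cameras disagree. The scene view gives 0.05°. The top view gives 1.6° (0.028 rad), just over the 0.025 rad limit, but that mask is only about 8 pixels wide. I trust the two-finger contact and the scene view.
- **Distance to the end stop:** The measured y is 1–2 mm short of my camera estimate of the seated position. This is within the calibration and pixel error, so I relied on the contact force.
- **Other items:** The disc, rod and ring are in the tray. The arm hid the short bar in the last view; I never touched it. The jar, bottle, spool and hammer look unmoved, though I did not measure them.

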